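Find the thread-pitch leaf that fits the lead screw

ROBOT

A 6-joint arm with a two-finger parallel gripper is mounted at the origin on a cart in front of the work surface, level with it; the furniture and walls round the work are solid. World frame = base frame: x ahead of the robot, y to its left, z up, the work surface at z = 0. Lengths are in mm, angles in rad, forces in N, time in s.
With the tool pointing down it reaches from about 275 to 750 mm from the base axis. Payload 10.2 kg.
Tool frame: the origin (TCP) lies at the very end of the fingers, on their centre line; the grasp point (between the pads) lies 19 mm behind it; z points along the fingers, y is the line along which they close (so a half turn about z gives the same grasp; the last joint's range is limited). The gripper opens to 85 mm and grips with 20 to 120 N. Pads are 22 mm wide; open, the fingers measure 114 mm over their backs; the gripper's body (76 mm by 85 mm) begins 54 mm behind the grasp point. The pads swing forward as they close: fully open they stand 13 mm farther back than shut.
Start: joints at [-1.52, 0.313, 1.498, -0, 1.331, -0.223], TCP at [141.942, -505.454, 231.294] pointing down, gripper open.
Joint ranges: [-2.94, 2.94], [-0.97, 2.17], [0.19, 2.56], [-1.23, 4.37], [0.02, 3.11], [-2.88, 2.88]. Speed limits (rad/s): [2.39, 2.39, 3.01, 3.14, 3.14, 3.14].

INTERFACE

Orientations are given as a unit quaternion [w, x, y, z].
In Python, from rig import ctrl, optics gives the robot as it stands. The module is installed in compiled form; this text tells all that it offers.
- The arm moves only by the shell command python3 -m handwheel 'ROWS' [FORCE]. ROWS is JSON, a list that holds one entry, the list of rows, each a list of 5 numbers: the gripper command: -1 is fully open, 1 is shut, values between are in proportion, then the shift along the world's x, y, z in units of 50 mm (1.0 is 50 mm), then the turn about the world's z in units of 8 degrees (1.0 is 8 degrees). In form: [[[gripper, tx, ty, tz, twist], ...]]. A call has 1 to 10 rows; each row shifts and turns the commanded pose from where the row before left it; what a row does not reach is not made up. A row lasts 1/10 s, in which the tool goes at most 50 mm and 8.59 degrees, less where a joint would pass 70% of its speed; a pose out of reach is approached as far as the arm can. A call is refused whole if a number of a shift passes 1 or a number of a turn 1, either way. A call with a gripper value outside its range is refused whole. The fingers move at their own pace and stop on an object; FORCE is the grip in N (left out, the last holds). Time passes only in rows, so rows that do not move let the fingers close. It gives the time, the measured TCP pose, the force, the opening and the grip force at its end, in the units of the state.
- ctrl.sense(): the state, without advancing time (a new reading comes with each control period).
- optics.capture(name): name is "side" or "top"; returns a dict with "img" (420x560x3 uint8, blue, green, red), "K" (3x3 intrinsics, pixels), "dist_coeffs" ([k1, k2, p1, p2, k3] as OpenCV has them; the pictures are not rectified), "R" (3x3) and "t" (3): a world point X has camera coordinates R X + t. Camera axes: x right, y down, z forward; pixel columns grow to the right and rows downward; lengths in mm; the calibration is good to about 2 mm. A picture is of the moment at which its call begins. There is no depth.
- ctrl.finish_job(): hands the job in; it is judged then, once.
The state is a dict: "time_s": time; "joints": joint angles; "dq": joint speeds; "tau": joint torques, N m; "eef_pos": TCP position; "ee_rot": TCP orientation; "force": force on the tool from outside, world axes, zero at the start; "wrist_torque": the same for the moment, N m; "grip_width": opening from 0.0 (shut) to 1.0 (fully open); "grip_force": force on a finger pad.
Only numpy, scipy, OpenCV 4.12 (cv2) and the standard library are available. Lean on these libraries where they do the work, as an engineer would, in place of code of your own. Each camera call takes 0.05 s, during which the arm holds its last target. There are 200 camera calls.

TASK

Find out which of the three pitch-gauge leaves (red, blue, yellow grip) fits the front lead screw in the measuring bed: lay a leaf on the blue shelf, slide its teeth gently against the thread and feel along for the grooves. Leave the fitting leaf lying on the shelf with all its teeth fully home and square in the front screw's thread, near the middle of the screw; the other two leaves must lie flat on the bench, not on the bed. Press gently and do not disturb the mouse, the tape roll and the little grey box.

Things in the scene. Friction and masses are not known exactly. Their poses are not given: they have to be found in the camera images.
- leaf_yellow: pitch-gauge leaf, yellow grip: steel plate 62x72x6 mm, 5 comb teeth, loose, 0.2 kg, pitch unmarked and unlike the others'. Origin on the underside below the grip's centre, z up, x to the tooth tips at x=+35 mm (roots +30, back edge -27, sides y=+-36). Grip z=6 to 36 mm: waist 18 wide (y), 30 long (x=+-15), to be taken across; end cheeks 40 wide (y), 6 thick, |x|=15 to 21, to push or pull on
- leaf_red: pitch-gauge leaf, red grip: steel plate 62x72x6 mm, 5 comb teeth, loose, 0.2 kg, pitch unmarked and unlike the others'. Origin on the underside below the grip's centre, z up, x to the tooth tips at x=+35 mm (roots +30, back edge -27, sides y=+-36). Grip z=6 to 36 mm: waist 18 wide (y), 30 long (x=+-15), to be taken across; end cheeks 40 wide (y), 6 thick, |x|=15 to 21, to push or pull on
- leaf_blue: pitch-gauge leaf, blue grip: steel plate 62x72x6 mm, 5 comb teeth, loose, 0.2 kg, pitch unmarked and unlike the others'. Origin on the underside below the grip's centre, z up, x to the tooth tips at x=+35 mm (roots +30, back edge -27, sides y=+-36). Grip z=6 to 36 mm: waist 18 wide (y), 30 long (x=+-15), to be taken across; end cheeks 40 wide (y), 6 thick, |x|=15 to 21, to push or pull on
- yellow_teeth (a point): the middle of the tooth tips of the yellow leaf, half way up its 6 mm plate: leaf frame (35, 0, 3) mm. A leaf of the right pitch that is off by 1 mm along the screw stops about 1.5 mm short of home; left loose sideways and pushed gently it slides home.
- red_teeth (a point): the middle of the tooth tips of the red leaf, half way up its 6 mm plate: leaf frame (35, 0, 3) mm. A leaf of the wrong pitch always stops about 4 to 5 mm short of home and drags on smoothly along the screw; one of the right pitch drops in within one pitch and catches.
- blue_teeth (a point): the middle of the tooth tips of the blue leaf, half way up its 6 mm plate: leaf frame (35, 0, 3) mm. Teeth riding on the crests stop 5 mm short of home. Screws and bed are stiff: push slowly, and keep the fingertips clear of the plate, or it is pressed on the shelf and drags.
- screw_a: one of three fixed steel lead screws (pitches 10.5 to 14.5 mm, unmarked, 2 mm apart; which lies in front varies). Origin on its axis, mid of its 150 mm thread; axis along y, x away from the shelf. Crest radius 16 mm, root 11 mm, flats 2.7 to 4.8 mm, flanks 2.5 mm wide. Where the grooves fall along y is unknown and must be felt; they repeat each pitch. One leaf has its pitch
- screw_b: one of three fixed steel lead screws (pitches 10.5 to 14.5 mm, unmarked, 2 mm apart; which lies in front varies). Origin on its axis, mid of its 150 mm thread; axis along y, x away from the shelf. Crest radius 16 mm, root 11 mm, flats 2.7 to 4.8 mm, flanks 2.5 mm wide. Where the grooves fall along y is unknown and must be felt; they repeat each pitch. One leaf has its pitch
- screw_c: one of three fixed steel lead screws (pitches 10.5 to 14.5 mm, unmarked, 2 mm apart; which lies in front varies). Origin on its axis, mid of its 150 mm thread; axis along y, x away from the shelf. Crest radius 16 mm, root 11 mm, flats 2.7 to 4.8 mm, flanks 2.5 mm wide. Where the grooves fall along y is unknown and must be felt; they repeat each pitch. One leaf has its pitch
- bed: measuring bed, fixed, same yaw as the screws. Origin on the bench under the front screw's axis; x away from the robot, z up. Blue shelf: top z=16 mm, x=-106 to -18, y=+-80 mm; a leaf lying on it meets the screw at axis height. Base plate 3 mm thick, x=-106 to +109, y=+-103 mm. Clamps at the screw ends: 34 mm high, |y|=85 to 100, behind x=-17 mm
- front_cradle (a point): on the front screw's axis at mid bed, z=19 mm; that screw's own middle is within 10 mm of it along the axis, the two spare screws lie 42 and 84 mm behind. A fully home leaf has its tooth tips in the thread root, 11 mm in front of the axis, its origin 46 mm in front of the axis
- mouse: black computer mouse, 102x58x35 mm, bystander, origin under its centre
- tape_black: roll of black tape lying flat, 60x60x18 mm, bystander, origin under its centre
- fuse_box: small pale grey box, 37x59x22 mm, bystander, origin under its centre
Things that resemble listed ones, but are neither listed nor needed, are in the scene too. Leave any green look-alike of the leaf_red alone.

How it is judged (in metres and radians):
At the end, for the whole second after the job is handed in: One leaf (only the fitting one can) lies flat on the shelf, square to the front screw within 0.06 rad, tooth tips within 1.5 mm of the thread root, its middle within 30 mm of the bed's middle; the other two leaves lie flat on the bench (underside below 6 mm); all at rest (((x of yellow_teeth in the frame of bed between -0.0125 and -0.009 m and y of yellow_teeth in the frame of bed between -0.03 and 0.03 m and z of yellow_teeth in the frame of bed between 0.016 and 0.022 m and angle between the x axis of leaf_yellow and the x axis of bed, either way round below 0.06 rad and angle between leaf_yellow's own z axis and vertical below 0.07 rad and height (world z) of leaf_red between -0.004 and 0.006 m and angle between each of leaf_red, leaf_blue's own z axis and vertical below 0.08 rad and height (world z) of leaf_blue between -0.004 and 0.006 m and linear speed of each of leaf_yellow, leaf_red, leaf_blue below 0.02 m/s) or (x of red_teeth in the frame of bed between -0.0125 and -0.009 m and y of red_teeth in the frame of bed between -0.03 and 0.03 m and z of red_teeth in the frame of bed between 0.016 and 0.022 m and angle between the x axis of leaf_red and the x axis of bed, either way round below 0.06 rad and angle between leaf_red's own z axis and vertical below 0.07 rad and height (world z) of leaf_yellow between -0.004 and 0.006 m and angle between each of leaf_yellow, leaf_blue's own z axis and vertical below 0.08 rad and height (world z) of leaf_blue between -0.004 and 0.006 m and linear speed of each of leaf_yellow, leaf_red, leaf_blue below 0.02 m/s) or (x of blue_teeth in the frame of bed between -0.0125 and -0.009 m and y of blue_teeth in the frame of bed between -0.03 and 0.03 m and z of blue_teeth in the frame of bed between 0.016 and 0.022 m and angle between the x axis of leaf_blue and the x axis of bed, either way round below 0.06 rad and angle between leaf_blue's own z axis and vertical below 0.07 rad and height (world z) of leaf_yellow between -0.004 and 0.006 m and angle between each of leaf_yellow, leaf_red's own z axis and vertical below 0.08 rad and height (world z) of leaf_red between -0.004 and 0.006 m and linear speed of each of leaf_yellow, leaf_red, leaf_blue below 0.02 m/s))); the robot touches nothing.
It fails at once if the mouse, the tape roll or the small grey box is shifted by more than 15 mm (distance of any of mouse, tape_black, fuse_box from where it was at the start of the episode above 0.015 m).
It fails at once if a leaf is pressed against a lead screw with more than 25 N (contact force between any of leaf_yellow, leaf_red, leaf_blue and screw_a above 25 N or contact force between any of leaf_yellow, leaf_red, leaf_blue and screw_b above 25 N or contact force between any of leaf_yellow, leaf_red, leaf_blue and screw_c above 25 N).
It fails at once if the robot presses on a lead screw with more than 25 N (contact force between any of the fingers, the arm and screw_a above 25 N or contact force between any of the fingers, the arm and screw_b above 25 N or contact force between any of the fingers, the arm and screw_c above 25 N).
It also fails if it takes over 72 s, if anything falls off the work surface, if the arm or the gripper's body presses on something with over 40 N, if the wrist force passes 120 N, or if a joint passes its speed limit or range.

## Working session

There is one attempt and no reset: what is moved stays moved. The work goes in short steps, Python scripts to look and compute and a shell command to move; the robot and the scene stay as the last step left them, time stands still between calls to the robot, and variables do not carry over. Pictures are saved under pics/ and viewed, at most 10 in all, crops included, and the job is handed in when it is done.

```bash
mkdir -p pics; cat > h.py <<'E'
import numpy as np, cv2
from rig import ctrl, optics
def cap(n): return optics.capture(n)
def ray(c,uv):
    p=cv2.undistortPoints(np.array([[uv]],float),np.array(c["K"],float),np.array(c["dist_coeffs"],float))[0,0]
    R=np.array(c["R"]);t=np.array(c["t"])
    return -R.T@t, R.T@np.array([p[0],p[1],1.])
def plane(c,uv,z):
    o,d=ray(c,uv); return (o+d*(z-o[2])/d[2])
def proj(c,X):
    p,_=cv2.projectPoints(np.array(X,float).reshape(-1,3),cv2.Rodrigues(np.array(c["R"],float))[0],np.array(c["t"],float),np.array(c["K"],float),np.array(c["dist_coeffs"],float))
    return p[:,0]
E
python3 - <<'E'
from h import *
for n in("top","side"):
    c=cap(n); cv2.imwrite(f"pics/{n}0.png",c["img"])
    R=np.array(c["R"]); print(n,(-R.T@np.array(c["t"])).round(),R[2].round(2),c["K"][0][0])
print(ctrl.sense())
E
```

```text
top [ 453.  244. 1193.] [ 0.1   0.01 -1.  ] 525.5676168637597
side [ 138. 1135.  474.] [ 0.41 -0.82 -0.39] 540.4733505027503
{'time_s': 0.1, 'joints': array([-1.52041729e+00,  3.13379758e-01,  1.49833849e+00,  1.46653396e-05,
        1.33103683e+00, -2.23375125e-01]), 'dq': array([-6.56565577e-04, -2.01955024e-05, -2.23812300e-03,  7.10131588e-04,
        3.21121309e-04, -4.95648018e-04]), 'tau': array([ 2.40151829e-03, -4.12902868e+01, -2.60146236e+01, -1.80509237e-04,
        3.00430067e-03, -6.16397216e-06]), 'eef_pos': array([ 141.92511474, -505.21358631,  230.80814282]), 'ee_rot': array([-5.78421103e-04,  9.90647019e-01,  1.36448323e-01,  5.73060796e-05]), 'force': array([0.00895622, 0.26397823, 0.4342623 ]), 'wrist_torque': array([ 0.05392502, -0.02080141,  0.00249018]), 'grip_force': 0.0, 'grip_width': 1.0013422527450189}
```

View pics/top0.png

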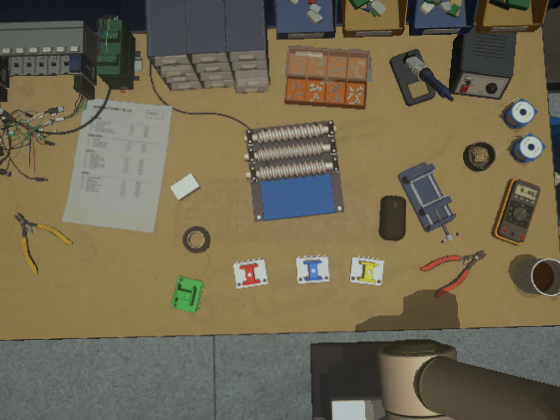

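View pics/side0.png

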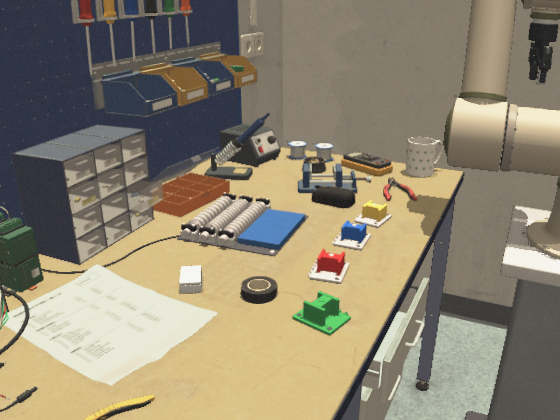

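Top view: candidate leaves are red (250,273), blue (313,269) and yellow (368,270). The green look-alike at (187,294) is to be left alone; red and yellow pliers are also in view. The bed's shelf is at (297,195), the tape at (196,239), the grey box at (185,187) and the mouse at (393,217). I choose the three white-plated leaves and check them in one crop while measuring poses.

```bash
cat > meas.py <<'E'
from h import *
RNG={"red":((0,8),(172,180)),"blue":((105,125),),"yellow":((22,35),)}
def grips(c,box=(235,255,395,292)):
    x0,y0,x1,y1=box; im=c["img"]; hsv=cv2.cvtColor(im,cv2.COLOR_BGR2HSV); out={}
    for n,rs in RNG.items():
        m=np.zeros(hsv.shape[:2],np.uint8)
        for a,b in rs: m|=cv2.inRange(hsv,(a,130,70),(b,255,255))
        w=np.zeros_like(m); w[y0:y1,x0:x1]=m[y0:y1,x0:x1]
        k,l,s,ce=cv2.connectedComponentsWithStats(w)
        if k<2: continue
        i=1+s[1:,4].argmax(); out[n]=(ce[i],s[i,4],l==i)
    return out
E
python3 - <<'E'
from meas import *
c=cap("top"); im=c["img"]
hsv=cv2.cvtColor(im,cv2.COLOR_BGR2HSV)
for n,(p,a,m) in grips(c).items(): print(n,p.round(1),a,plane(c,p,30).round(1))
# plates: white + grip
w=cv2.inRange(hsv,(0,0,150),(180,60,255)); g=grips(c)
for n,(p,a,m) in g.items():
    x,y=p.astype(int); roi=np.zeros_like(w); roi[y-22:y+22,x-24:x+24]=w[y-22:y+22,x-24:x+24]; roi|=(m*255).astype(np.uint8)
    pts=np.argwhere(roi>0)[:,::-1]
    P=np.array([plane(c,q,6)[:2] for q in pts],np.float32)
    r=cv2.minAreaRect(P); print(n,"rect",np.round(r[0],1),np.round(r[1],1),round(r[2],2))
# shelf
b=cv2.inRange(hsv,(100,120,60),(125,255,255)); b[:165]=0;b[228:]=0;b[:,:240]=0;b[:,355:]=0
P=np.array([plane(c,q,16)[:2] for q in np.argwhere(b>0)[:,::-1]],np.float32)
r=cv2.minAreaRect(P);print("shelf",r, cv2.boxPoints(r).round(1).tolist())
A=cv2.resize(im[250:295,225:395],None,fx=4.7,fy=4.7,interpolation=cv2.INTER_CUBIC)
B=cv2.resize(im[115:225,240:350],None,fx=3.4,fy=3.4,interpolation=cv2.INTER_CUBIC)
o=np.zeros((A.shape[0]+B.shape[0],800,3),np.uint8);o[:A.shape[0],:A.shape[1]]=A;o[A.shape[0]:,:B.shape[1]]=B
cv2.imwrite("pics/crop.png",o)
E
```

```text
red [249.6 274. ] 176 [428.6 330.9  30. ]
blue [312.8 270.1] 139 [433.4 191.9  30. ]
yellow [367.8 271.3] 180 [427.6  71.3  30. ]
red rect [431.5 331.6] [61.7 72.5] 7.9
blue rect [437.  191.5] [62.4 72.6] 2.28
yellow rect [430.5  70. ] [72.2 62. ] 81.38
shelf ((598.8339233398438, 221.39349365234375), (86.26173400878906, 157.34063720703125), 4.637650489807129) [[549.5, 296.29998779296875], [562.2000122070312, 139.5], [648.2000122070312, 146.5], [635.5, 303.29998779296875]]
```

View pics/crop.png

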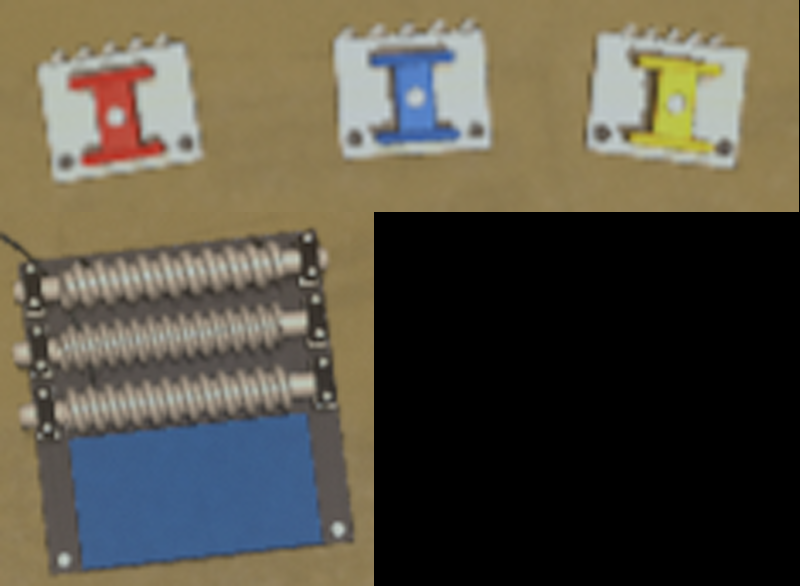

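The crop shows three genuine white-plated leaves, each with 5 teeth. Tooth spacing is about 5.6 px on red, 6.4 px on blue and 4.5 px on yellow, so pitches of about 12.5, 14.5 and 10.5 mm. Next I measure the front screw's pitch the same way, so I can try the likely leaf first and then confirm it by feel.

```bash
python3 - <<'E'
from h import *
B=np.array([660.6,226.4]);a=np.radians(4.64);ex=np.array([np.cos(a),np.sin(a)]);ey=np.array([-ex[1],ex[0]])
ims=[cap("top") for _ in range(4)]; g=np.mean([cv2.cvtColor(c["img"],cv2.COLOR_BGR2GRAY).astype(np.float32) for c in ims],0).astype(np.float32); c=ims[0]
s=np.arange(-62,62,.5)
for k in range(3):
  for off in(-14,-7,0):
    z=19+np.sqrt(max(16**2-off**2,0))
    X=[[*(B+ex*(42*k+off)+ey*v),z] for v in s]; p=proj(c,X).astype(np.float32)
    v=cv2.remap(g,p[None,:,0],p[None,:,1],cv2.INTER_LINEAR)[0]; v=v-np.polyval(np.polyfit(s,v,2),s); v*=np.hanning(len(s))
    P=np.arange(9,17,.1); A=np.array([abs((v*np.exp(-2j*np.pi*s/q)).sum()) for q in P]); print(k,off,P[A.argmax()].round(1),[A[np.argmin(abs(P-q))].round() for q in(10.5,12.5,14.5)])
    if k==0: print("  phase crest y", (np.angle((v*np.exp(-2j*np.pi*s/12.5)).sum())*-12.5/2/np.pi).round(2))
E
```

```text
0 -14 12.5 [np.float64(106.0), np.float64(1225.0), np.float64(283.0)]
  phase crest y -5.12
0 -7 12.6 [np.float64(24.0), np.float64(369.0), np.float64(62.0)]
  phase crest y -4.3
0 0 12.6 [np.float64(94.0), np.float64(302.0), np.float64(93.0)]
  phase crest y -3.94
1 -14 10.5 [np.float64(1109.0), np.float64(94.0), np.float64(42.0)]
1 -7 10.5 [np.float64(345.0), np.float64(79.0), np.float64(20.0)]
1 0 15.9 [np.float64(243.0), np.float64(34.0), np.float64(178.0)]
2 -14 14.4 [np.float64(83.0), np.float64(437.0), np.float64(1574.0)]
2 -7 14.7 [np.float64(56.0), np.float64(70.0), np.float64(341.0)]
2 0 14.8 [np.float64(64.0), np.float64(95.0), np.float64(414.0)]
```

```bash
python3 -m handwheel '[[[-1,0.6,0.6,0,-0.1],[-1,0.6,0.8,0,-0.1],[-1,0.6,0.8,0,-0.1],[-1,0.6,0.8,0,-0.1],[-1,0.6,0.8,0,-0.1],[-1,0.6,0.8,0,-0.1],[-1,0.6,0.8,0,-0.1],[-1,0.6,0.8,0,-0.1],[-1,0.6,0.8,0,-0.1],[-1,0.3,0.8,0,-0.1]]]'; python3 -m handwheel '[[[-1,0,0.9,0,0],[-1,0,0.9,0,0],[-1,0,0.9,0,0],[-1,0,0.9,-0.2,0],[-1,0,0.9,-0.2,0],[-1,0,0.9,-0.2,0],[-1,0,0.9,-0.2,0],[-1,0,0.9,-0.2,0],[-1,0,0.9,-0.2,0],[-1,0,0,-0.2,0]]]'
```

```text
time_s: 1.35
eef_pos: [428.3, -113.5, 231.4]
ee_rot: [0.0, 0.998, 0.067, 0.0]
force: [1.1, -0.6, 0.2]
grip_width: 1.002
grip_force: 0.0
time_s: 2.35
eef_pos: [426.1, 293.5, 160.6]
ee_rot: [-0.0, 0.998, 0.069, 0.0]
force: [-0.7, -0.1, -0.1]
grip_width: 1.001
grip_force: 0.0
```

```bash
python3 -m handwheel '[[[-1,0.03,0.75,-0.5,0],[-1,0,0,-0.8,0],[-1,0,0,-0.8,0],[-1,0,0,-0.5,0],[-1,0,0,-0.35,0],[-1,0,0,0,0],[0.2,0,0,0,0],[1,0,0,0,0],[1,0,0,0,0],[1,0,0,0,0]]]' 40; python3 - <<'E'
from h import *
c=cap("side");cv2.imwrite("pics/g.png",cv2.resize(c["img"][170:330,260:420],None,fx=3,fy=3))
E
```

```text
time_s: 3.35
eef_pos: [428.8, 327.2, 14.5]
ee_rot: [-0.0, 0.998, 0.067, 0.001]
force: [0.5, 0.3, 0.3]
grip_width: 0.326
grip_force: 0.0
```

View pics/g.png

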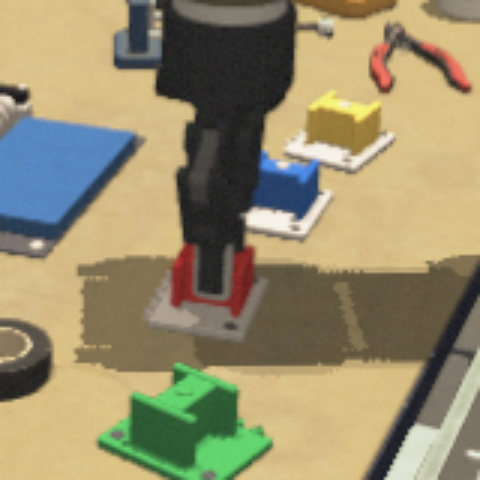

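The finger sits in the red waist between the cheeks, at about (215,290) in the crop. Now I close and lift.

```bash
python3 -m handwheel '[[[1,0,0.06,0,0],[1,0,0,0,0],[1,0,0,0,0],[1,0,0,0,0],[1,0,0,0,0]]]'; python3 -m handwheel '[[[1,0,0,0.3,0],[1,0,0,0.5,0],[1,0,0,0.5,0],[1,0,0,0,0]]]'
```

```text
time_s: 3.9
eef_pos: [428.9, 330.2, 14.5]
ee_rot: [-0.0, 0.998, 0.067, 0.001]
force: [-1.4, -2.0, 5.7]
grip_width: 0.198
grip_force: 40.7
time_s: 4.3
eef_pos: [429.7, 330.9, 81.3]
ee_rot: [-0.001, 0.998, 0.067, 0.002]
force: [0.2, -0.6, -3.1]
grip_width: 0.203
grip_force: 39.7
```

```bash
python3 -m handwheel '[[[1,0.4,-0.3,0,-0.06],[1,0.6,-0.4,0,-0.06],[1,0.6,-0.4,0,-0.06],[1,0.6,-0.4,0,-0.1],[1,0.6,-0.4,0,-0.1],[1,0.59,-0.33,0,0],[1,0,0,-0.3,0],[1,0,0,-0.3,0],[1,0,0,0,0],[1,0,0,0,0]]]'; python3 - <<'E'
from h import *
from rig import ctrl
for n in("top","side"):
    c=cap(n); im=c["img"]; crop=im[130:240,230:370] if n=="top" else im[150:270,160:330]
    cv2.imwrite(f"pics/{n}1.png",cv2.resize(crop,None,fx=4,fy=4,interpolation=cv2.INTER_CUBIC))
print(ctrl.sense()["eef_pos"])
E
```

```text
time_s: 5.3
eef_pos: [596.9, 219.2, 48.0]
ee_rot: [0.0, 0.999, 0.041, -0.001]
force: [0.9, 1.3, -2.1]
grip_width: 0.202
grip_force: 39.5
[597.7382558  219.17185668  49.30325543]
```

View pics/side1.png

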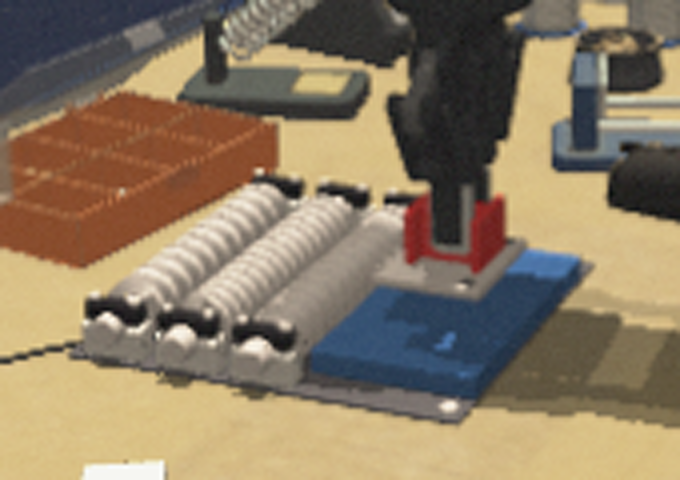

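The side view shows the red leaf held level above the shelf, teeth facing the front screw (leaf corner at (465,285) in the crop). I lower it gently.

```bash
python3 -m handwheel '[[[1,0,0,-0.2,0],[1,0,0,-0.14,0],[1,0,0,0,0],[1,0,0,0,0],[1,0,0,0,0]]]'; python3 -m handwheel '[[[1,0,0,-0.02,0],[1,0,0,-0.02,0],[1,0,0,0,0],[1,0,0,0,0]]]'
```

```text
time_s: 5.9
eef_pos: [597.9, 218.5, 31.8]
ee_rot: [-0.0, 0.999, 0.041, -0.0]
force: [0.5, -0.1, -1.9]
grip_width: 0.203
grip_force: 39.9
time_s: 6.3
eef_pos: [598.0, 218.5, 30.4]
ee_rot: [0.0, 0.999, 0.041, 0.0]
force: [-2.7, -0.7, 4.8]
grip_width: 0.201
grip_force: 40.7
```

```bash
python3 -m handwheel '[[[1,0.04,0.003,0.01,0],[1,0.08,0.006,0,0],[1,0.06,0.005,0,0],[1,0,0,0,0],[1,0,0,0,0]]]'; python3 -m handwheel '[[[1,0.02,0.002,0,0],[1,0.02,0.002,0,0],[1,0,0,0,0],[1,0,0,0,0]]]'
```

```text
time_s: 6.8
eef_pos: [607.6, 219.3, 30.4]
ee_rot: [-0.0, 0.999, 0.04, 0.001]
force: [1.8, 1.2, 1.4]
grip_width: 0.207
grip_force: 40.4
time_s: 7.2
eef_pos: [608.8, 219.4, 30.3]
ee_rot: [0.0, 0.999, 0.041, -0.0]
force: [-2.8, -0.5, 4.2]
grip_width: 0.201
grip_force: 40.7
```

```bash
python3 -m handwheel '[[[1,0,0,0.01,0],[1,0,0,0,0],[1,0,0,0,0]]]'; python3 -m handwheel '[[[1,0.01,0.001,0,0],[1,0.01,0.001,0,0],[1,0,0,0,0],[1,0,0,0,0]]]'; python3 -m handwheel '[[[1,0.01,0.001,0,0],[1,0.01,0.001,0,0],[1,0,0,0,0],[1,0,0,0,0]]]'
```

```text
time_s: 7.5
eef_pos: [608.9, 219.4, 30.4]
ee_rot: [-0.0, 0.999, 0.041, -0.0]
force: [0.4, -0.0, -1.7]
grip_width: 0.204
grip_force: 40.1
time_s: 7.9
eef_pos: [609.9, 219.5, 30.7]
ee_rot: [0.0, 0.999, 0.041, -0.0]
force: [0.2, -0.4, -2.2]
grip_width: 0.2
grip_force: 39.9
time_s: 8.3
eef_pos: [610.8, 219.8, 30.7]
ee_rot: [-0.0, 0.999, 0.041, -0.0]
force: [-1.4, 1.1, -3.3]
grip_width: 0.199
grip_force: 39.8
```

```bash
python3 -m handwheel '[[[1,0.01,0.001,0,0],[1,0,0,0,0],[1,0,0,0,0]]]'; python3 -m handwheel '[[[1,0.01,0.001,0,0],[1,0,0,0,0],[1,0,0,0,0]]]'
```

```text
time_s: 8.6
eef_pos: [611.1, 219.9, 30.7]
ee_rot: [-0.0, 0.999, 0.041, -0.0]
force: [-3.1, 2.5, -2.2]
grip_width: 0.201
grip_force: 39.9
time_s: 8.9
eef_pos: [611.5, 220.1, 30.6]
ee_rot: [-0.0, 0.999, 0.041, -0.001]
force: [-4.0, 2.7, -2.2]
grip_width: 0.198
grip_force: 39.9
```

The force pushes the leaf toward +y, so the groove lies that way, as the image suggested. I feel along it.

```bash
python3 -m handwheel '[[[1,0,0.02,0,0],[1,0,0,0,0],[1,0,0,0,0]]]'; python3 -m handwheel '[[[1,0,0.02,0,0],[1,0,0,0,0],[1,0,0,0,0]]]';  python3 -m handwheel '[[[1,0.01,0.01,0,0],[1,0,0,0,0],[1,0,0,0,0]]]'
```

```text
time_s: 9.2
eef_pos: [612.2, 220.7, 30.8]
ee_rot: [-0.0, 0.999, 0.041, 0.0]
force: [-0.9, 2.6, -3.0]
grip_width: 0.196
grip_force: 39.8
time_s: 9.5
eef_pos: [612.2, 221.5, 31.0]
ee_rot: [0.0, 0.999, 0.04, 0.0]
force: [-1.2, 0.1, -2.9]
grip_width: 0.197
grip_force: 39.8
time_s: 9.8
eef_pos: [612.5, 222.2, 30.8]
ee_rot: [0.0, 0.999, 0.04, 0.0]
force: [-0.4, -0.3, -2.5]
grip_width: 0.199
grip_force: 39.8
```

Free in the groove. I keep advancing in x.

```bash
python3 -m handwheel '[[[1,0.01,0.001,0,0],[1,0.01,0.001,0,0],[1,0,0,0,0],[1,0,0,0,0]]]'; python3 -m handwheel '[[[1,0.01,0.001,0,0],[1,0.01,0.001,0,0],[1,0,0,0,0],[1,0,0,0,0]]]'
```

```text
time_s: 10.2
eef_pos: [613.5, 222.3, 30.8]
ee_rot: [0.0, 0.999, 0.041, 0.0]
force: [0.7, -0.4, -2.5]
grip_width: 0.197
grip_force: 39.8
time_s: 10.6
eef_pos: [614.4, 222.4, 30.8]
ee_rot: [-0.0, 0.999, 0.041, -0.0]
force: [0.9, -1.0, -2.4]
grip_width: 0.199
grip_force: 39.8
```

```bash
python3 -m handwheel '[[[1,0.01,0.001,0,0],[1,0,0,0,0],[1,0,0,0,0]]]'
```

```text
time_s: 10.9
eef_pos: [614.9, 222.5, 30.8]
ee_rot: [-0.0, 0.999, 0.041, -0.0]
force: [-0.4, 0.5, -2.7]
grip_width: 0.202
grip_force: 39.8
```

```bash
python3 -m handwheel '[[[1,0.01,0.001,0,0],[1,0,0,0,0],[1,0,0,0,0]]]'; python3 -m handwheel '[[[1,0.01,0.001,0,0],[1,0,0,0,0],[1,0,0,0,0]]]'; python3 -m handwheel '[[[1,0.01,0.001,0,0],[1,0,0,0,0],[1,0,0,0,0]]]'
```

```text
time_s: 11.2
eef_pos: [615.0, 222.6, 30.7]
ee_rot: [0.0, 0.999, 0.041, -0.001]
force: [-5.8, -0.9, -0.7]
grip_width: 0.201
grip_force: 40.1
time_s: 11.5
eef_pos: [615.1, 222.6, 30.7]
ee_rot: [0.0, 0.999, 0.041, -0.001]
force: [-7.3, -1.1, 1.6]
grip_width: 0.202
grip_force: 40.4
time_s: 11.8
eef_pos: [615.1, 222.6, 30.6]
ee_rot: [0.0, 0.999, 0.041, -0.002]
force: [-10.4, -1.8, 3.0]
grip_width: 0.2
grip_force: 40.5
```

```bash
python3 -m handwheel '[[[1,-0.015,-0.001,0,0],[1,0,0,0.01,0],[1,0,0,0,0],[1,0,0,0,0]]]'; python3 -m handwheel '[[[1,0,0.02,0,0],[1,0,0,0,0],[1,0,0,0,0]]]';  python3 -m handwheel '[[[1,0,-0.02,0,0],[1,0,-0.02,0,0],[1,0,0,0,0],[1,0,0,0,0]]]';python3 -m handwheel '[[[1,0,0.02,0,0],[1,0,0,0,0],[1,0,0,0,0]]]'
```

```text
time_s: 12.2
eef_pos: [615.1, 222.6, 30.8]
ee_rot: [0.0, 0.999, 0.041, -0.001]
force: [-5.1, 0.3, -3.0]
grip_width: 0.201
grip_force: 39.7
time_s: 12.5
eef_pos: [615.0, 223.1, 30.8]
ee_rot: [0.0, 0.999, 0.041, -0.001]
force: [-6.5, -2.6, -1.9]
grip_width: 0.2
grip_force: 39.8
time_s: 12.9
eef_pos: [615.1, 222.4, 30.9]
ee_rot: [-0.001, 0.999, 0.041, -0.001]
force: [-5.2, 3.5, -3.2]
grip_width: 0.2
grip_force: 39.8
time_s: 13.2
eef_pos: [615.1, 222.6, 30.9]
ee_rot: [0.0, 0.999, 0.041, -0.001]
force: [-6.5, -0.5, -1.9]
grip_width: 0.202
grip_force: 39.9
```

The leaf catches both ways in y and x stands firm at 615.1, so it is home. I set it down, release and check.

```bash
python3 -m handwheel '[[[1,-0.01,0,-0.01,0],[1,0,0,0,0],[1,0,0,0,0],[0.4,0,0,0,0],[0.2,0,0,0,0],[0,0,0,0,0],[0,0,0,0,0],[0,0,0,0,0]]]' 20; python3 -m handwheel '[[[0,0,0,0.2,0],[0,0,0,0.5,0],[0,0,0,0.8,0],[0,-0.2,0,0.8,0],[0,-0.9,-0.5,0.6,0],[0,-1,-0.5,0,0],[0,-1,-0.5,0,0],[0,-1,-0.5,0,0],[0,0,-0.5,0,0],[0,0,-0.5,0,0]]]'; python3 - <<'E'
from h import *
c=cap("top");im=c["img"]
cv2.imwrite("pics/top2.png",cv2.resize(im[110:240,235:355],None,fx=4.6,fy=4.6,interpolation=cv2.INTER_CUBIC))
hsv=cv2.cvtColor(im,cv2.COLOR_BGR2HSV)
m=cv2.inRange(hsv,(0,130,70),(8,255,255))|cv2.inRange(hsv,(172,130,70),(180,255,255))
m[:150]=0;m[230:]=0;m[:,:240]=0;m[:,350:]=0
w=cv2.inRange(hsv,(0,0,140),(180,60,255));w[:176]=0;w[212:]=0;w[:,:265]=0;w[:,335:]=0
pts=np.argwhere((m|w)>0)[:,::-1];P=np.array([plane(c,q,22)[:2] for q in pts],np.float32);r=cv2.minAreaRect(P);print(r)
g=plane(c,np.argwhere(m>0)[:,::-1].mean(0),47);print(g)
a=np.radians(4.64);d=g[:2]-[660.6,226.4];print("bed",d@[np.cos(a),np.sin(a)],d@[-np.sin(a),np.cos(a)])
# same centroid bias estimate: red earlier centroid(z30) 428.6 vs origin 427.5
E
```

```text
time_s: 14.0
eef_pos: [615.4, 222.6, 30.9]
ee_rot: [-0.0, 0.999, 0.041, 0.0]
force: [0.6, 0.2, -0.4]
grip_width: 0.504
grip_force: 0.0
time_s: 15.0
eef_pos: [432.4, 83.9, 172.1]
ee_rot: [0.0, 0.999, 0.041, 0.001]
force: [0.4, -0.9, 0.2]
grip_width: 0.503
grip_force: 0.0
((615.73876953125, 235.68536376953125), (101.17635345458984, 58.94178771972656), 88.32683563232422)
[613.96061607 223.23665712  47.        ]
bed -46.74242811558795 0.6199075735346837
```

View pics/top2.png

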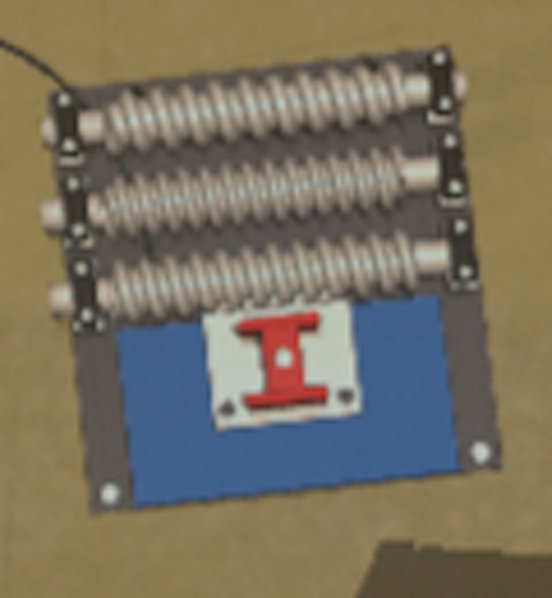

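The red leaf lies square on the shelf with its teeth in the thread (grip centre at (285,358) in the crop), and its origin is about 46.7 mm in front of the axis. I finish with a gentle push on the loose leaf's rear cheek, fingers shut, to be sure it is home.

```bash
python3 -m handwheel '[[[1,0.6,0.9,0,0],[1,0.7,0.9,0,0],[1,0.7,0.9,0,0],[1,0.7,0,-0.5,0],[1,0,0,-0.8,0],[1,0,0,-0.8,0],[1,0,0,-0.5,0],[1,0,0,0,0],[1,0,0,0,0]]]' 20
```

```text
time_s: 15.95
eef_pos: [558.1, 205.2, 42.4]
ee_rot: [-0.0, 0.999, 0.041, 0.001]
force: [-0.4, 0.7, 1.0]
grip_width: -0.0
grip_force: 0.0
```

```bash
python3 -m handwheel '[[[1,0,0.27,-0.1,0],[1,0.1,0.015,0,0],[1,0.14,0.015,0,0],[1,0,0,0,0],[1,0,0,0,0]]]'; python3 -m handwheel '[[[1,0.04,0.003,0,0],[1,0.04,0.003,0,0],[1,0,0,0,0],[1,0,0,0,0]]]'; python3 -m handwheel '[[[1,0.02,0.002,0,0],[1,0.02,0.002,0,0],[1,0,0,0,0],[1,0,0,0,0]]]'
```

```text
time_s: 16.45
eef_pos: [569.6, 220.0, 36.1]
ee_rot: [0.0, 0.999, 0.04, 0.0]
force: [0.2, -0.3, 0.9]
grip_width: -0.001
grip_force: 0.0
time_s: 16.85
eef_pos: [573.4, 220.4, 35.9]
ee_rot: [-0.0, 0.999, 0.041, -0.0]
force: [0.8, 0.5, -0.3]
grip_width: 0.001
grip_force: 0.0
time_s: 17.25
eef_pos: [575.4, 220.6, 35.9]
ee_rot: [0.0, 0.999, 0.041, -0.0]
force: [-0.0, 0.0, 0.0]
grip_width: 0.003
grip_force: 0.0
```

```bash
for i in 1; do python3 -m handwheel '[[[1,0.02,0.002,0,0],[1,0.02,0.002,0,0],[1,0.02,0.002,0,0],[1,0,0,0,0],[1,0,0,0,0]]]'; python3 -m handwheel '[[[1,0.02,0.002,0,0],[1,0.01,0.001,0,0],[1,0,0,0,0],[1,0,0,0,0]]]';python3 -m handwheel '[[[1,0.01,0.001,0,0],[1,0.01,0.001,0,0],[1,0,0,0,0],[1,0,0,0,0]]]'; done
```

```text
time_s: 17.75
eef_pos: [578.4, 220.9, 36.0]
ee_rot: [0.0, 0.999, 0.041, 0.0]
force: [0.0, -0.7, 0.9]
grip_width: -0.004
grip_force: 0.0
time_s: 18.15
eef_pos: [579.9, 221.0, 36.0]
ee_rot: [0.0, 0.999, 0.041, -0.0]
force: [-0.5, 0.2, -0.0]
grip_width: -0.001
grip_force: 0.0
time_s: 18.55
eef_pos: [580.9, 221.1, 35.9]
ee_rot: [-0.0, 0.999, 0.041, -0.0]
force: [-0.7, -0.4, 0.1]
grip_width: -0.001
grip_force: 0.0
```

```bash
python3 -m handwheel '[[[1,0.01,0.001,0,0],[1,0.01,0.001,0,0],[1,0,0,0,0],[1,0,0,0,0]]]';python3 -m handwheel '[[[1,0.01,0.001,0,0],[1,0.01,0.001,0,0],[1,0,0,0,0],[1,0,0,0,0]]]';python3 -m handwheel '[[[1,0.01,0.001,0,0],[1,0.01,0.001,0,0],[1,0,0,0,0],[1,0,0,0,0]]]'
```

```text
time_s: 18.95
eef_pos: [581.9, 221.2, 36.0]
ee_rot: [-0.0, 0.999, 0.041, 0.0]
force: [0.4, -0.8, 0.5]
grip_width: -0.0
grip_force: 0.0
time_s: 19.35
eef_pos: [582.9, 221.3, 35.9]
ee_rot: [-0.0, 0.999, 0.041, -0.0]
force: [0.3, 0.6, 0.0]
grip_width: -0.003
grip_force: 0.0
time_s: 19.75
eef_pos: [583.9, 221.4, 35.9]
ee_rot: [-0.0, 0.999, 0.041, -0.0]
force: [-0.0, 1.1, -0.5]
grip_width: -0.002
grip_force: 0.0
```

```bash
python3 -m handwheel '[[[1,0.01,0.001,0,0],[1,0.01,0.001,0,0],[1,0,0,0,0],[1,0,0,0,0]]]';python3 -m handwheel '[[[1,0.01,0.001,0,0],[1,0.01,0.001,0,0],[1,0,0,0,0],[1,0,0,0,0]]]';python3 -m handwheel '[[[1,0.01,0.001,0,0],[1,0,0,0,0],[1,0,0,0,0]]]'
```

```text
time_s: 20.15
eef_pos: [584.9, 221.5, 36.0]
ee_rot: [-0.0, 0.999, 0.041, 0.0]
force: [-0.8, 0.1, -0.7]
grip_width: 0.002
grip_force: 0.0
time_s: 20.55
eef_pos: [585.9, 221.6, 36.0]
ee_rot: [-0.0, 0.999, 0.041, -0.0]
force: [-0.3, 1.6, -1.1]
grip_width: -0.001
grip_force: 0.0
time_s: 20.85
eef_pos: [586.2, 221.7, 35.9]
ee_rot: [0.0, 0.999, 0.041, -0.0]
force: [-2.3, 0.4, 0.8]
grip_width: 0.002
grip_force: 1.2
```

```bash
python3 -m handwheel '[[[1,0.01,0.001,0,0],[1,0,0,0,0],[1,0,0,0,0]]]';python3 -m handwheel '[[[1,0.01,0.001,0,0],[1,0,0,0,0],[1,0,0,0,0]]]'
```

```text
time_s: 21.15
eef_pos: [586.2, 221.7, 36.0]
ee_rot: [0.0, 0.999, 0.041, -0.001]
force: [-5.1, -0.8, 2.7]
grip_width: 0.001
grip_force: 2.8
time_s: 21.45
eef_pos: [586.2, 221.7, 35.9]
ee_rot: [0.0, 0.999, 0.041, -0.002]
force: [-7.9, -1.6, 6.0]
grip_width: -0.005
grip_force: 4.1
```

Solid on contact with no further slide, so the leaf is home. I retreat and check everything.

```bash
python3 -m handwheel '[[[1,-0.1,-0.01,0,0],[1,-0.2,0,0,0],[1,-0.2,0,0.4,0],[1,0,0,0.8,0],[1,-0.6,-0.4,0.8,0],[1,-0.6,-0.6,0.6,0],[1,-0.6,-0.8,0,0],[1,-0.4,-0.8,0,0],[1,0,-0.8,0,0],[1,0,0,0,0]]]'; python3 - <<'E'
from meas import *
c=cap("top");cv2.imwrite("pics/top3.png",c["img"]); a=np.radians(4.64)
for n,(p,A,m) in grips(c).items(): print(n,p.round(1),A)
p,A,m=grips(c,(265,165,335,225))["red"]; g=plane(c,p,46);d=g[:2]-[660.6,226.4];print("bed",d@[np.cos(a),np.sin(a)],d@[-np.sin(a),np.cos(a)])
E
```

```text
time_s: 22.45
eef_pos: [455.7, 50.5, 162.5]
ee_rot: [0.001, 0.999, 0.038, 0.001]
force: [1.0, -0.1, -0.2]
grip_width: 0.001
grip_force: 0.0
blue [312.7 270.3] 143
yellow [365.8 277.2] 10
bed -46.61743139818687 0.5702065791607529
```

View pics/top3.png

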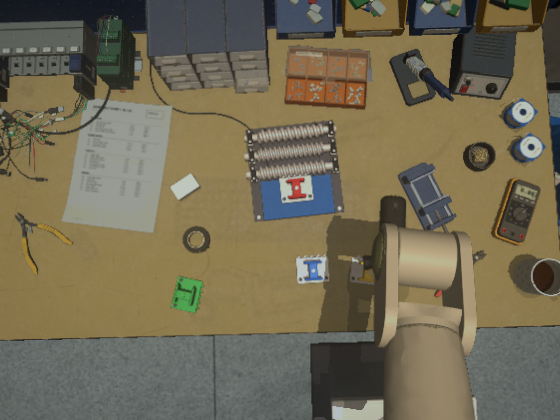

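The red leaf sits home at (296,188). Blue at (313,270), the tape and the grey box are unmoved; yellow and the mouse are only hidden under the raised arm, which touches nothing. I hand in.

```bash
python3 -c "
from rig import ctrl; print(ctrl.finish_job())"
```

```text
the job is handed in; nothing more can be done
None
```

The red leaf (12.5 mm pitch) fits the front screw and lies home and square near its middle; blue and yellow were never touched and stay on the bench (I only tried red, as the pictures showed its pitch matched), and the job is handed in, verdict not shown.

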